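# Make up the egg board and the cruet stand

## Task

Make up two table sets from the things on the right of the worktop. On the pale egg board lay the teaspoon flat in the long groove and stand the egg cup in the round hollow; in the dark cruet stand put the pepper mill in the round well and the dressing bottle in the oblong one. Set each down gently and upright, fully down in its place, and leave the spice jar, the flask and the egg timer where they are.

Things in the scene. Friction and masses are not known exactly. Their poses are not given: they have to be found in the camera images.
- teaspoon: Steel teaspoon lying flat, 130 mm long, 20 g; origin at mid-length on the underside, x towards the bowl, z up. Bowl 27 mm wide, centre at x = +44; handle end 14 mm wide at x = -61; arched neck, 11 mm high near x = +5. In contact it acts as its convex hull (hollows filled). The bowl is widest 6 mm above the underside; grip it across the bowl.
- egg_cup: Small white stoneware egg cup on a foot, 58 mm tall, rim 47 mm and foot 38 mm in diameter; origin at the centre of its underside, z up. Grip round the bowl near the rim.
- pepper_mill: Turned brown wooden pepper mill, 150 mm tall, foot 58 mm in diameter, head 50 mm in diameter between 113 and 131 mm height, small steel knob on top; origin at the centre of its underside, z up. The head does not turn. Grip round the head.
- dressing_bottle: Clear flat-sided dressing bottle with green label and cap, 186 mm tall, 0.26 kg; foot 78 mm along its y axis, 46 mm along x (50 x 86 at the widest); round cap 40 mm in diameter from 159 to 186 mm height; origin at the centre of its underside, z up. Grip round the cap.
- egg_board: Pale beech board 186 x 126 x 18 mm with rounded edge, fixed; origin at the centre of its underside, x along its length, z up. Recesses in the top, 6 mm deep (floor at z 12): round hollow, 66 mm across, at x +30, y +20 (egg cup); groove 148 x 34 mm along x, centred at x 0, y -36 (teaspoon, bowl to either end).
- cruet_stand: Dark wooden block 178 x 120 x 22 mm, fixed; origin at the centre of its underside, x along its length, z up. Wells in the top, 12 mm deep (floor at z 10): round, 78 mm across, at x +38, y 0 (pepper mill); oblong, 64 mm along x by 100 mm along y, at x -46, y 0 (dressing bottle). Mind the wall units over the back of the worktop: front at x = 0.57 m, underside at z = 0.51 m.
- spice_jar: Bystander: spice jar with dark cap, 41 mm in diameter, 105 mm tall, to be left alone; origin at the centre of its underside.
- flask: Bystander: slim steel flask with pale screw cap, 57 mm in diameter, 219 mm tall, to be left alone; origin at the centre of its underside.
- egg_timer: Bystander: domed egg timer, 64 mm in diameter, 50 mm tall, to be left alone; origin at the centre of its underside.

How it is judged:
By the outcome, as a careful person would: the job done as asked, in the order asked, and still so for the second after the job is handed in, with the robot touching nothing.
It also fails if it takes over 128 s, if anything falls off the work surface, if the arm or the gripper's body presses on something with over 40 N, if the wrist force passes 120 N, or if a joint passes its speed limit or range.

## Robot

A 6-joint arm with a two-finger parallel gripper is mounted at the origin on a cart in front of the work surface, level with it; the furniture and walls round the work are solid. World frame = base frame: x ahead of the robot, y to its left, z up, the work surface at z = 0. Lengths are in mm, angles in rad, forces in N, time in s.
With the tool pointing down it reaches from about 350 to 725 mm from the base axis. Payload 6 kg.
Tool frame: the origin (TCP) lies at the very end of the fingers, on their centre line; the grasp point (between the pads) lies 19 mm behind it; z points along the fingers, y is the line along which they close (so a half turn about z gives the same grasp; the last joint's range is limited). The gripper opens to 85 mm and grips with 20 to 120 N. Pads are 22 mm wide; open, the fingers measure 114 mm over their backs; the gripper's body (76 mm by 85 mm) begins 54 mm behind the grasp point. The pads swing forward as they close: fully open they stand 13 mm farther back than shut.
Start: joints at [1.48, 0.04, 0.085, 0, -1.615, -0.334], TCP at [247.255, 546.661, 231.261] pointing down, gripper open.
Joint ranges: [-2.56, 2.56], [-1.29, 2.01], [-1.08, 1.49], [-3.29, 1.98], [-2.81, -0.18], [-2.99, 2.99]. Speed limits (rad/s): [2.57, 2.57, 3.01, 3.14, 3.14, 3.14].

## Interface

Orientations are given as a unit quaternion [w, x, y, z].
In Python, from workcell import manip, imaging gives the robot as it stands.
- The arm moves only by the tool drive_tool, never from a script. Its argument "motion" is a list of rows, each an object with "travel": the shift along the tool's x, y, z normalised to -1 to 1, where 1 is 50 cm, a list of three; "turn": the turn about the tool's z normalised to -1 to 1, where 1 is 1.5 rad; "fingers": the closure, from -1 (fully open) to 1 (shut). A call has 1 to 8 rows; each row is the pose to reach, as a shift and turn from the pose commanded when the call began, along the tool's axes at that moment; what a row does not reach only later rows make up. A row lasts 1/8 s, in which the tool goes at most 62.5 mm and 10.7 degrees, less where a joint would pass 70% of its speed; a pose out of reach is approached as far as the arm can. A call with a number of a shift or a turn outside -1 to 1 is refused whole. A call with a gripper value outside its range is refused whole. The fingers move at their own pace and stop on an object; "newtons" is the grip in N (left out, the last holds). Time passes only in rows, so rows that repeat a pose let the fingers close. It gives the time, the measured TCP pose, the force, the opening and the grip force at its end, in the units of the state.
- manip.get_obs(): the state, without advancing time (a new reading comes with each control period).
- imaging.camera(name): name is "scene" or "top" or "wrist"; returns a dict with "image" (420x560x3 uint8, red, green, blue), "fx", "fy", "cx", "cy" (pixels), "cam_to_world" (4x4, takes a point from camera to world coordinates); the wrist camera has in their place "T_tool_cam" (4x4, takes a point from camera to tool coordinates, whose origin is the TCP and whose axes are the flange's). Camera axes: x right, y up, looking along -z (the intrinsics and any distortion apply to the point x, -y, -z); pixel columns grow to the right and rows downward; lengths in mm; the calibration is good to about 2 mm. A picture is of the moment at which its call begins: read the wrist's pose just before it. There is no depth.
- manip.sign_off(): hands the job in; it is judged then, once.
Trained networks look in a picture, given as the dict that the camera call returned (one of the last four; its "shot" number tells which), for a name from the list of things; names that differ only in an ending like _2 or _b are one class to them, and where a whole thing is asked for, a point or a joint stands for the part that bears it (a point fixed in the world has none). Each returns a list of dicts, best first, with "score" (0 to 1); they miss things now and then, are a little off and sometimes report something else, mostly with a low value. They report only what shows in the picture. A call takes as long as a camera call.
- imaging.recognise(picture, query): "uv" ([column, row] in pixels, amid what is visible of it).
- imaging.masks_of(picture, query): "mask" (420x560 bool, what is visible of it) and "uv" ([column, row] in pixels, amid what is visible of it).
- imaging.pinpoint(picture, query): "uv" ([column, row] in pixels: a listed point, or the origin of a listed thing).
The state is a dict: "time": time; "joint_positions": joint angles; "joint_velocities": joint speeds; "tau": joint torques, N m; "tcp_pos": TCP position; "orientation": TCP orientation; "force": force on the tool from outside, world axes, zero at the start; "ft_torque": the same for the moment, N m; "gripper_width": finger opening in mm; "finger_force": force on a finger pad.
Only numpy, scipy, OpenCV 4.12 (cv2) and the standard library are available. Lean on these libraries where they do the work, as an engineer would, in place of code of your own. Each camera call takes 0.05 s, during which the arm holds its last target. There are 200 camera calls.

## Working session

There is one attempt and no reset: what is moved stays moved. The work goes in short steps, Python scripts to look and compute and a tool call to move; the robot and the scene stay as the last step left them, time stands still between calls to the robot, and variables do not carry over. Pictures are saved under pics/ and viewed, at most 14 in all, crops included, and the job is handed in when it is done.

Besides the shell and the picture viewer there is one more tool, called after "Request:" by a JSON object that holds its "name" and its "arguments". drive_tool: Moves the arm, as the interface text tells. Its arguments: {"type":"object","properties":{"motion":{"type":"array"},"newtons":{"type":"number"}},"required":["motion"]}

```bash
mkdir -p pics
cat > h.py <<'E'
import numpy as np, cv2
from workcell import manip, imaging
from scipy.spatial.transform import Rotation as R
def ray(p,uv,T=None):
    T=np.array(p["cam_to_world"]) if T is None else T
    d=np.array([(uv[0]-p["cx"])/p["fx"],-(uv[1]-p["cy"])/p["fy"],-1.0])
    return T[:3,3],T[:3,:3]@d
def at(p,uv,z,T=None):
    o,d=ray(p,uv,T); return o+d*(z-o[2])/d[2]
def proj(p,X,T=None):
    T=np.array(p["cam_to_world"]) if T is None else T
    c=T[:3,:3].T@(np.array(X)-T[:3,3]); return np.array([p["cx"]+p["fx"]*c[0]/-c[2],p["cy"]-p["fy"]*c[1]/-c[2]])
def tool():
    s=manip.get_obs(); q=np.array(s["orientation"]); T=np.eye(4); T[:3,:3]=R.from_quat(q[[1,2,3,0]]).as_matrix(); T[:3,3]=s["tcp_pos"]; return T,s
def save(p,n): cv2.imwrite(f"pics/{n}.png",cv2.cvtColor(p["image"],cv2.COLOR_RGB2BGR))
N=["teaspoon","egg_cup","pepper_mill","dressing_bottle","egg_board","cruet_stand","spice_jar","flask","egg_timer"]
E
python3 - <<'E'
from h import *
T,s=tool(); print(T.round(3),s["gripper_width"],s["time"])
for c in ["top","scene"]:
    p=imaging.camera(c); save(p,c+"0")
    print(c,[k for k in p], p["fx"],np.array(p["cam_to_world"]).round(2).tolist(), p.get("distortion"))
    for n in N:
        r=imaging.pinpoint(p,n)[:2]; print(n,[(np.round(a["uv"],1).tolist(),round(a["score"],2),at(p,a["uv"],0).round(0)[:2].tolist()) for a in r])
E
```

```text
[[ 9.11000e-01 -4.12000e-01 -1.00000e-03  2.47053e+02]
 [-4.12000e-01 -9.11000e-01 -2.00000e-03  5.46407e+02]
 [ 0.00000e+00  2.00000e-03 -1.00000e+00  2.30257e+02]
 [ 0.00000e+00  0.00000e+00  0.00000e+00  1.00000e+00]] 85.08859719256878 0.0
top ['image', 'fx', 'fy', 'cx', 'cy', 'cam_to_world', 'shot'] 510.5246985865044 [[-0.02, 0.99, -0.13, 292.59], [-1.0, -0.02, 0.01, -46.77], [0.0, 0.13, 0.99, 1332.94], [0.0, 0.0, 0.0, 1.0]] None
teaspoon [([287.8, 200.3], 0.76, [477.0, -77.0])]
egg_cup [([327.3, 210.3], 0.65, [448.0, -180.0])]
pepper_mill [([351.6, 238.9], 0.7, [372.0, -241.0])]
dressing_bottle [([377.2, 216.7], 0.93, [429.0, -310.0])]
egg_board [([230.3, 209.9], 0.7, [455.0, 75.0])]
cruet_stand []
spice_jar [([426.7, 214.9], 0.9, [431.0, -441.0])]
flask [([427.3, 169.8], 0.63, [551.0, -450.0])]
egg_timer [([330.3, 168.3], 0.7, [561.0, -192.0]), ([228.3, 207.7], 0.5, [461.0, 80.0])]
scene ['image', 'fx', 'fy', 'cx', 'cy', 'cam_to_world', 'shot'] 417.80514794406685 [[0.75, 0.47, -0.47, -164.88], [-0.66, 0.54, -0.52, -789.13], [0.01, 0.7, 0.72, 1038.69], [0.0, 0.0, 0.0, 1.0]] None
teaspoon [([271.0, 216.1], 0.51, [463.0, -53.0])]
egg_cup [([293.7, 241.2], 0.43, [446.0, -184.0])]
pepper_mill [([286.7, 265.7], 0.96, [364.0, -241.0])]
dressing_bottle [([315.9, 264.9], 0.9, [433.0, -298.0])]
egg_board [([245.4, 194.0], 0.66, [464.0, 89.0]), ([296.0, 241.6], 0.31, [450.0, -190.0])]
cruet_stand [([207.4, 161.9], 0.84, [464.0, 326.0])]
spice_jar [([354.0, 293.7], 0.97, [443.0, -443.0])]
flask [([377.2, 274.1], 0.89, [547.0, -443.0])]
egg_timer [([322.6, 224.3], 0.82, [568.0, -195.0])]
```

View pics/top0.png

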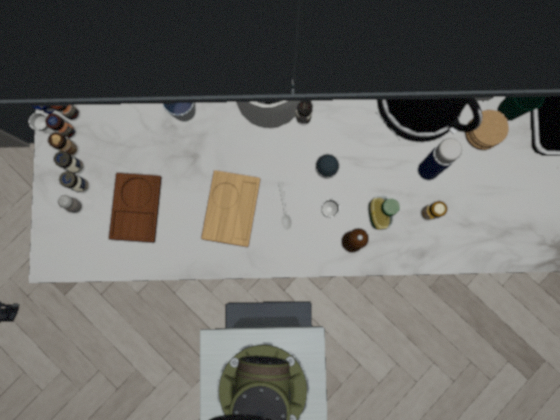

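View pics/scene0.png

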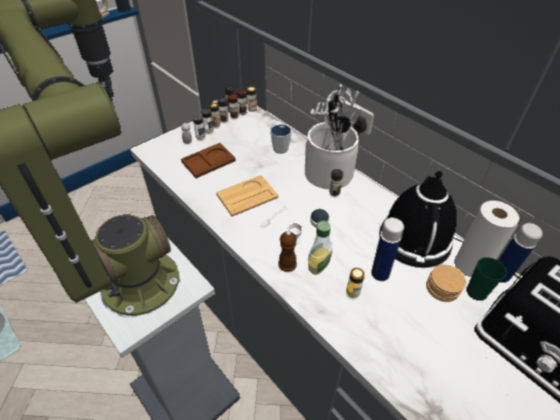

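The top view shows the cruet stand at (135,207) with its round well on the far side. The egg board is at (232,209), hollow at upper left and groove on the right. The spoon is at (285,205) with its bowl near, the cup at (330,209), the mill at (355,240), and the bottle at (382,213) with its long side roughly along world x. The scene view agrees.

Run:
```python
from h import *
p=imaging.camera("top"); w=imaging.camera("wrist"); print(np.array(w["T_tool_cam"]).round(3).tolist(),w["fx"],w["cx"],w["cy"])
for n,z in [("egg_board",14),("cruet_stand",17),("teaspoon",5),("egg_cup",58),("dressing_bottle",0),("pepper_mill",140),("egg_timer",30)]:
    for m in imaging.masks_of(p,n)[:1]:
        ys,xs=np.nonzero(m["mask"]); P=np.array([at(p,(a,b),z)[:2] for a,b in zip(xs,ys)])
        (c,sz,an)=cv2.minAreaRect(P.astype(np.float32)); e,V=np.linalg.eigh(np.cov(P.T)); print(n,round(m["score"],2),len(P),np.round(c,1),np.round(sz,1),round(an,1),"mean",P.mean(0).round(1),"axis deg",np.degrees(np.arctan2(V[1,1],V[0,1])).round(1))
s=imaging.camera("scene")
def tri(u1,u2):
    o1,d1=ray(p,u1);o2,d2=ray(s,u2);A=np.c_[d1,-d2];t=np.linalg.lstsq(A,o2-o1,rcond=None)[0];return (o1+d1*t[0]).round(1),(o2+d2*t[1]).round(1)
for n in N:
    a=imaging.pinpoint(p,n);b=imaging.pinpoint(s,n)
    if a and b: print(n,tri(a[0]["uv"],b[0]["uv"]))
im=cv2.cvtColor(p["image"],cv2.COLOR_RGB2BGR)[150:270,100:400]
cv2.imwrite("pics/crop1.png",cv2.resize(im[:, :200],None,fx=4,fy=4,interpolation=cv2.INTER_CUBIC))
```

```text
[[0.0, 0.948, 0.318, 80.752], [1.0, 0.0, -0.001, -0.588], [-0.001, 0.318, -0.948, -141.899], [0.0, 0.0, 0.0, 1.0]] 333.5944062466537 279.91032971006047 211.26514193705435
egg_board 0.56 3404 [458.5  73.3] [126.6 186.1] 79.2 mean [457.3  73.8] axis deg 170.5
cruet_stand 0.98 3194 [465.8 321.6] [124.2 178.5] 85.2 mean [465.2 321.3] axis deg 175.3
teaspoon 0.69 293 [464.7 -68. ] [128.4  26.5] 3.2 mean [454.4 -66. ] axis deg -173.1
egg_cup 0.72 283 [ 448.  -180.5] [44.4 46.8] 43.3 mean [ 448. -181.] axis deg 130.5
dressing_bottle 0.68 850 [ 440.8 -327.7] [81.8 90.6] 87.5 mean [ 441.7 -323.3] axis deg 155.1
pepper_mill 0.87 527 [ 361.1 -226.5] [51.8 64.3] 24.3 mean [ 361.3 -226.6] axis deg 116.0
egg_timer 0.66 485 [ 561.  -178.7] [59.9 63.7] 88.3 mean [ 561.  -179.3] axis deg 176.1
teaspoon (array([461.8, -73.1,  18.2]), array([455.8, -69.1,  17.4]))
egg_cup (array([ 447.9, -187.4,    1.1]), array([ 448.7, -188. ,    1.3]))
pepper_mill (array([ 361.2, -243.2,   -1. ]), array([ 362. , -243.7,   -0.9]))
dressing_bottle (array([ 436.1, -308.4,    8.5]), array([ 432.5, -305.8,    7.6]))
egg_board (array([452.7,  70.3,  15.8]), array([458. ,  66.8,  16.1]))
cruet_stand (array([469.8, 328.9,  -2.6]), array([467.7, 330.1,  -2.6]))
spice_jar (array([ 441.5, -445.4,    5.9]), array([ 442.3, -446. ,    6.2]))
flask (array([ 554.7, -448.6,    4. ]), array([ 550.8, -445.6,    2.4]))
egg_timer (array([ 569. , -184.7,   -8.4]), array([ 568.4, -184.2,   -8.6]))
```

View pics/crop1.png

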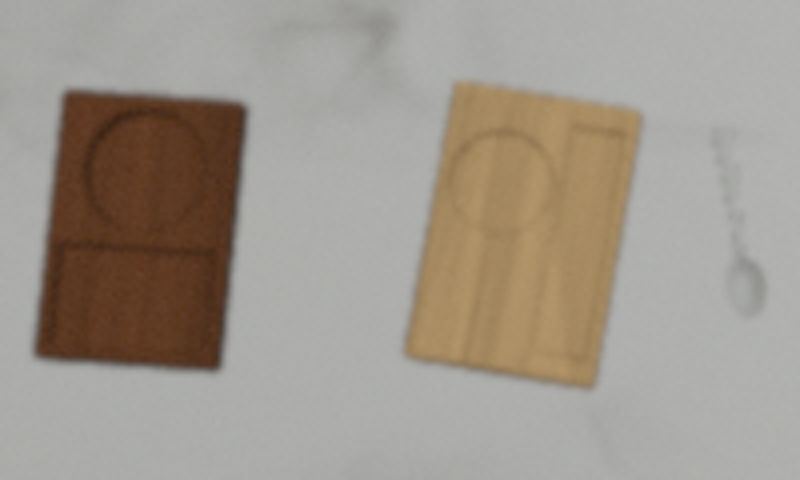

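Request:
{"name": "drive_tool", "arguments": {"motion": [{"travel": [0.85, 0.96, 0.0], "turn": -0.37, "fingers": -1}, {"travel": [0.85, 0.96, 0.0], "turn": -0.37, "fingers": -1}, {"travel": [0.85, 0.96, 0.0], "turn": -0.37, "fingers": -1}, {"travel": [0.85, 0.96, 0.0], "turn": -0.37, "fingers": -1}, {"travel": [0.85, 0.96, 0.0], "turn": -0.37, "fingers": -1}, {"travel": [0.85, 0.96, 0.0], "turn": -0.37, "fingers": -1}, {"travel": [0.85, 0.96, 0.0], "turn": -0.37, "fingers": -1}, {"travel": [0.85, 0.96, 0.0], "turn": -0.37, "fingers": -1}]}}

```text
time: 3.4
tcp_pos: [395.1, 67.1, 231.8]
orientation: [-0.0, 0.998, 0.066, 0.001]
force: [0.8, 1.1, 0.4]
gripper_width: 85.8
finger_force: 0.0
```

```bash
cat >> h.py <<'E'
def go(x,y,z,yaw=None):
    T,s=tool(); d=T[:3,:3].T@(np.array([x,y,z])-T[:3,3])/500
    y0=np.degrees(np.arctan2(T[1,0],T[0,0])); t=0 if yaw is None else -np.radians((yaw-y0+180)%360-180)/1.5
    print("at",T[:3,3].round(1),"yaw",y0.round(1),"q",np.round(s["joint_positions"],2),"-> travel",d.round(4).tolist(),"turn",round(t,3))
def wcam():
    T,s=tool(); w=imaging.camera("wrist"); return w,T@np.array(w["T_tool_cam"]),T
E
python3 - <<'E'
from h import *
w,Tc,T=wcam(); save(w,"w1")
for n in ["egg_board","teaspoon"]:
    for m in imaging.masks_of(w,n)[:1]: 
        ys,xs=np.nonzero(m["mask"]);z=12 if n=="egg_board" else 5; P=np.array([at(w,(a,b),z,Tc)[:2] for a,b in zip(xs,ys)]); print(n,m["score"],xs.min(),xs.max(),ys.min(),ys.max(),cv2.minAreaRect(P.astype(np.float32)))
go(435,-68,231,7.5)
E
```

```text
egg_board 0.58 201 368 0 213 ((458.16900634765625, 76.67657470703125), (126.31486511230469, 186.4022979736328), 79.13431549072266)
teaspoon 0.87 392 421 63 188 ((463.005126953125, -59.18416213989258), (130.8523712158203, 25.968120574951172), 11.403483390808105)
at [395.4  66.1 231.7] yaw 7.1 q [ 0.68 -0.51 -0.38  0.   -1.71  1.02] -> travel [0.0455, 0.276, 0.0014] turn -0.005
```

View pics/w1.png

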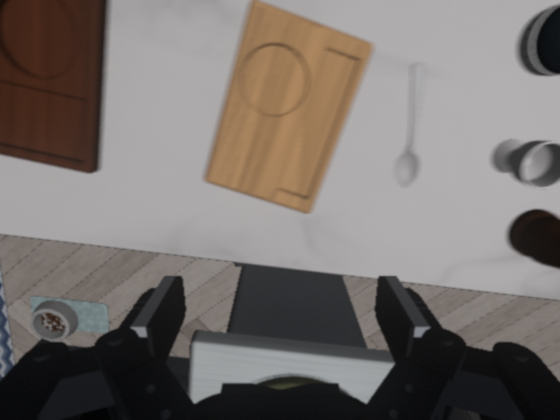

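Wrist view: board spans (205–370, 0–213). The spoon is at (407,165) for the bowl and (417,65) for the handle end. The cup is at the right edge.

Request:
{"name": "drive_tool", "arguments": {"motion": [{"travel": [0.04, 0.12, 0.0], "turn": 0, "fingers": -1}, {"travel": [0.04, 0.27, 0.1], "turn": 0, "fingers": -1}, {"travel": [0.04, 0.27, 0.22], "turn": 0, "fingers": -1}, {"travel": [0.04, 0.27, 0.22], "turn": 0, "fingers": -1}, {"travel": [0.04, 0.27, 0.22], "turn": 0, "fingers": -1}]}}

```text
time: 4.18
tcp_pos: [432.4, -61.7, 121.6]
orientation: [0.0, 0.998, 0.066, -0.0]
force: [0.2, -0.2, 0.3]
gripper_width: 85.6
finger_force: 0.0
```

Run:
```python
from h import *
w,Tc,T=wcam(); save(w,"w2")
m=imaging.masks_of(w,"teaspoon")[0]
ys,xs=np.nonzero(m["mask"]);P=np.array([at(w,(a,b),5,Tc)[:2] for a,b in zip(xs,ys)]); print(m["score"],xs.min(),xs.max(),ys.min(),ys.max(),cv2.minAreaRect(P.astype(np.float32)))
# widths along axis
near=P[P[:,0]<P[:,0].min()+30]; print("bowl bbox",near.min(0),near.max(0),near.mean(0)); far=P[P[:,0]>P[:,0].max()-15]; print("handle",far.mean(0))
a=imaging.pinpoint(w,"teaspoon")[0]; print(a, at(w,a["uv"],0,Tc)); go(435,-68,120,7)
```

```text
0.55 270 302 77 244 ((463.3257141113281, -62.30249786376953), (131.2539825439453, 26.36385726928711), 6.9804182052612305)
bowl bbox [397.81593042 -80.61277116] [427.73577309 -53.41875493] [415.0975597  -67.70677466]
handle [521.19084113 -54.9813282 ]
{'uv': [290.5, 165.1], 'score': 0.74} [464.4194893  -65.19527308   0.        ]
at [433.6 -61.2 123.9] yaw 7.6 q [ 0.33 -0.41 -0.5   0.   -1.48  1.38] -> travel [0.0009, 0.0138, 0.0078] turn 0.007
```

View pics/w2.png

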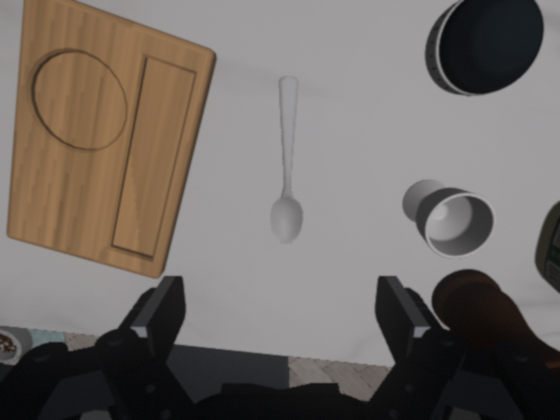

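The spoon bowl is at (287,216) and its handle end at (289,80), lying along tool x. That gives a bowl centre of about (420,−67) in world and an axis of about 6.8°.

Request:
{"name": "drive_tool", "arguments": {"motion": [{"travel": [-0.028, 0.008, 0.1], "turn": 0.008, "fingers": -0.1}, {"travel": [-0.028, 0.008, 0.18], "turn": 0.008, "fingers": -0.1}, {"travel": [-0.028, 0.008, 0.215], "turn": 0.008, "fingers": -0.1}, {"travel": [-0.028, 0.008, 0.22], "turn": 0.008, "fingers": -0.1}, {"travel": [-0.028, 0.008, 0.22], "turn": 0.008, "fingers": -0.1}, {"travel": [-0.028, 0.008, 0.22], "turn": 0.008, "fingers": -0.1}]}}

```text
time: 5.08
tcp_pos: [420.0, -67.7, 12.9]
orientation: [-0.0, 0.998, 0.059, 0.001]
force: [0.9, 0.2, 0.3]
gripper_width: 46.8
finger_force: 0.0
```

Run:
```python
from h import *
w,Tc,T=wcam(); save(w,"w3"); go(420,-67,4.5,6.8)
```

```text
at [419.8 -67.8  12.6] yaw 6.8 q [ 0.32 -0.38 -0.69  0.   -1.26  1.37] -> travel [0.0005, -0.0015, 0.0162] turn -0.0
```

View pics/w3.png

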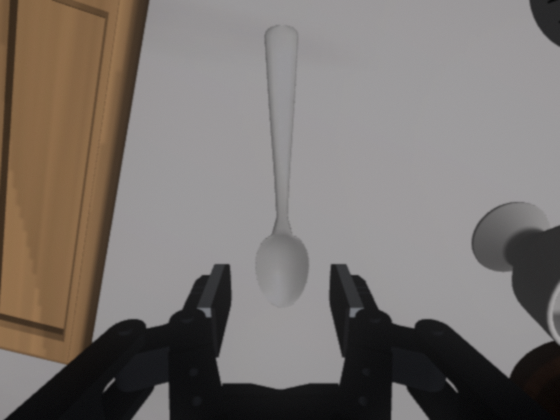

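The bowl at (282,268) lies between the fingertips and is well aligned. Next I descend the last 8 mm and grip.

Request:
{"name": "drive_tool", "arguments": {"motion": [{"travel": [0, -0.001, 0.016], "turn": 0, "fingers": -0.1}, {"travel": [0, -0.001, 0.016], "turn": 0, "fingers": 1}, {"travel": [0, -0.001, 0.016], "turn": 0, "fingers": 1}, {"travel": [0, -0.001, 0.016], "turn": 0, "fingers": 1}, {"travel": [0, -0.001, 0.016], "turn": 0, "fingers": 1}, {"travel": [0, -0.001, 0.016], "turn": 0, "fingers": 1}], "newtons": 30}}

```text
time: 5.88
tcp_pos: [418.9, -67.6, 3.4]
orientation: [0.0, 0.998, 0.059, 0.0]
force: [-0.1, 0.0, 0.3]
gripper_width: 23.5
finger_force: 29.4
```

Request:
{"name": "drive_tool", "arguments": {"motion": [{"travel": [0, 0, -0.04], "turn": 0, "fingers": 1}, {"travel": [0, 0, -0.12], "turn": 0, "fingers": 1}, {"travel": [0, 0, -0.12], "turn": 0, "fingers": 1}]}}

```text
time: 6.25
tcp_pos: [421.0, -67.4, 66.8]
orientation: [-0.0, 0.998, 0.059, 0.003]
force: [-0.6, 0.4, -0.4]
gripper_width: 23.8
finger_force: 29.5
```

Run:
```python
from h import *
w,Tc,T=wcam(); save(w,"w4"); s=imaging.camera("scene"); im=cv2.cvtColor(s["image"],cv2.COLOR_RGB2BGR)
u=proj(s,T[:3,3]).astype(int); print(u)
c=cv2.resize(im[max(u[1]-60,0):u[1]+60,u[0]-60:u[0]+60],(420,420),interpolation=cv2.INTER_CUBIC)
cv2.imwrite("pics/w4c.png",np.hstack([cv2.cvtColor(w["image"],cv2.COLOR_RGB2BGR)[:,140:420],c]))
print(manip.get_obs()["gripper_width"])
```

```text
[264 210]
23.78694799613118
```

View pics/w4c.png

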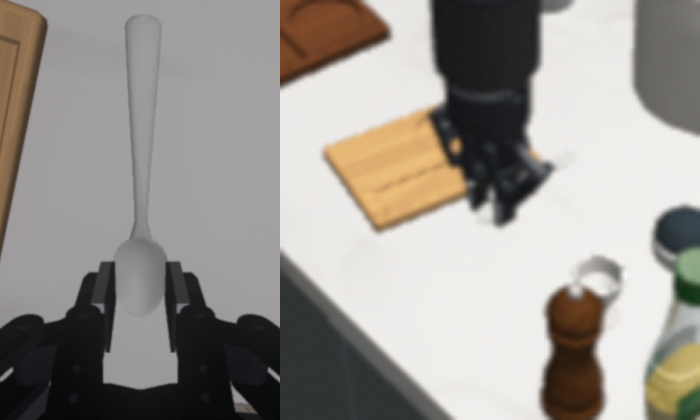

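The spoon is held level and in line with the tool: handle end at (283,15), bowl at (280,270) in the full frame.

Request:
{"name": "drive_tool", "arguments": {"motion": [{"travel": [0.003, -0.08, -0.05], "turn": 0.05, "fingers": 1}, {"travel": [0.003, -0.16, -0.05], "turn": 0.15, "fingers": 1}, {"travel": [0.003, -0.22, -0.05], "turn": 0.206, "fingers": 1}, {"travel": [0.003, -0.235, -0.05], "turn": 0.206, "fingers": 1}, {"travel": [0.003, -0.235, -0.05], "turn": 0.206, "fingers": 1}, {"travel": [0.003, -0.235, -0.05], "turn": 0.206, "fingers": 1}]}}

```text
time: 7.1
tcp_pos: [406.5, 48.5, 87.9]
orientation: [0.0, 0.995, -0.095, -0.0]
force: [-0.1, 0.1, -0.6]
gripper_width: 23.6
finger_force: 29.5
```

Run:
```python
from h import *
w,Tc,T=wcam(); save(w,"w5"); go(408.2,49.6,90,-10.9)
m=imaging.masks_of(w,"egg_board")[0]; ys,xs=np.nonzero(m["mask"]); print(xs.min(),xs.max(),ys.min(),ys.max()); P=np.array([at(w,(a,b),18,Tc)[:2] for a,b in zip(xs,ys)]);print(cv2.minAreaRect(P.astype(np.float32)))
# predicted groove outline for board pose
th=np.radians(-10.9); c=np.array([458.2,76.7])
pts=[proj(w,[*(c+np.array([[np.cos(th),-np.sin(th)],[np.sin(th),np.cos(th)]])@np.array(q)),18],Tc) for q in [(-74,-53),(74,-53),(74,-19),(-74,-19)]]
im=cv2.cvtColor(w["image"],cv2.COLOR_RGB2BGR).copy(); cv2.polylines(im,[np.int32(pts)],True,(0,0,255),1)
cv2.imwrite("pics/w5g.png",im)
```

```text
at [406.5  48.5  88. ] yaw -11.0 q [ 0.62 -0.49 -0.62  0.   -1.44  0.76] -> travel [0.0029, -0.0028, -0.0039] turn -0.001
104 325 0 283
((456.61676025390625, 76.10417175292969), (123.85823059082031, 177.64198303222656), 79.1132583618164)
```

View pics/w5g.png

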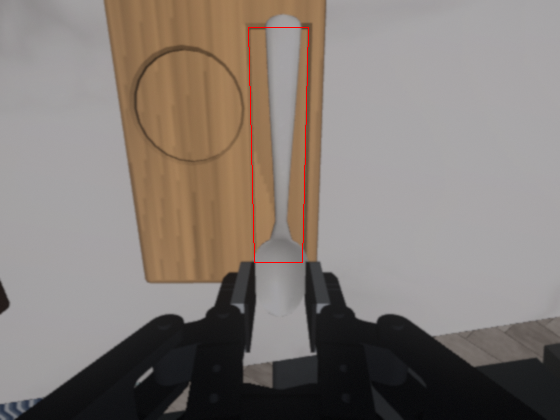

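The red outline, drawn from the measured board pose, matches the groove: edges at columns 249–309 and rows 27–262. The spoon lies along it with its bowl at (280,275), so I make a small correction and lower.

Request:
{"name": "drive_tool", "arguments": {"motion": [{"travel": [0.003, -0.003, 0.05], "turn": -0.006, "fingers": 1}, {"travel": [0.003, -0.003, 0.1], "turn": -0.006, "fingers": 1}, {"travel": [0.003, -0.003, 0.12], "turn": -0.006, "fingers": 1}, {"travel": [0.003, -0.003, 0.13], "turn": -0.006, "fingers": 1}, {"travel": [0.003, -0.003, 0.136], "turn": -0.006, "fingers": 1}, {"travel": [0.003, -0.003, 0.136], "turn": -0.006, "fingers": 1}, {"travel": [0.003, -0.003, 0.136], "turn": -0.006, "fingers": 1}]}}

```text
time: 8.07
tcp_pos: [408.6, 50.6, 20.8]
orientation: [-0.0, 0.996, -0.091, 0.0]
force: [-0.4, -0.5, -0.2]
gripper_width: 23.6
finger_force: 29.5
```

Run:
```python
from h import *
w,Tc,T=wcam(); go(408.2,49.6,18.5,-10.9); save(w,"w6")
```

```text
at [408.5  50.6  20.8] yaw -10.4 q [ 0.62 -0.44 -0.71  0.   -1.3   0.77] -> travel [-0.0003, 0.0021, 0.0046] turn 0.006
```

View pics/w6.png

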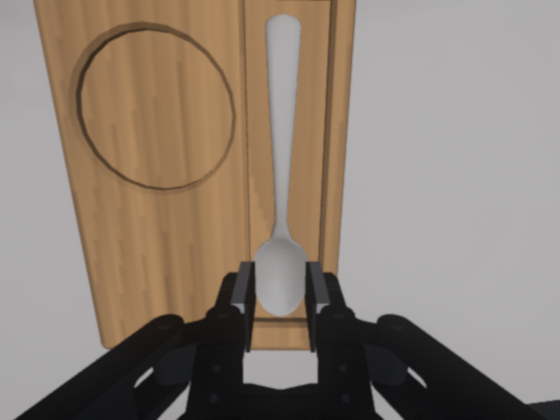

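The groove is centred about 5 px right of the spoon (edges 250 and 321 at the bowl row, spoon at 280). The bowl end is at row 315 and the groove end at 320, so I shift +2 mm in y and +2 mm in x, then lower the rest.

Request:
{"name": "drive_tool", "arguments": {"motion": [{"travel": [0.004, 0.0045, 0.0], "turn": 0, "fingers": 1}, {"travel": [0.004, 0.0045, 0.003], "turn": 0, "fingers": 1}, {"travel": [0.004, 0.0045, 0.005], "turn": 0, "fingers": 1}, {"travel": [0.004, 0.0045, 0.005], "turn": 0, "fingers": 1}], "newtons": 20}}

```text
time: 8.62
tcp_pos: [409.9, 47.8, 18.2]
orientation: [0.0, 0.996, -0.091, 0.0]
force: [-1.5, 0.4, 4.1]
gripper_width: 23.4
finger_force: 31.5
```

Request:
{"name": "drive_tool", "arguments": {"motion": [{"travel": [0, 0, 0], "turn": 0, "fingers": 0.4}, {"travel": [0, 0, 0], "turn": 0, "fingers": 0.3}, {"travel": [0, 0, 0], "turn": 0, "fingers": 0.2}, {"travel": [0, 0, 0], "turn": 0, "fingers": 0.1}, {"travel": [0, 0, 0], "turn": 0, "fingers": 0}, {"travel": [0, 0, -0.05], "turn": 0, "fingers": 0}, {"travel": [0, 0, -0.15], "turn": 0, "fingers": 0}]}}

```text
time: 9.5
tcp_pos: [408.5, 47.3, 91.7]
orientation: [0.001, 0.996, -0.091, -0.002]
force: [0.9, 0.6, -0.0]
gripper_width: 42.8
finger_force: 0.0
```

Run:
```python
from h import *
w,Tc,T=wcam(); save(w,"w7"); go(409,47,90,-10.4)
```

```text
at [412.4  48.  100.8] yaw -10.4 q [ 0.61 -0.48 -0.59  0.   -1.45  0.78] -> travel [-0.0065, 0.0033, 0.0215] turn 0.0
```

View pics/w7.png

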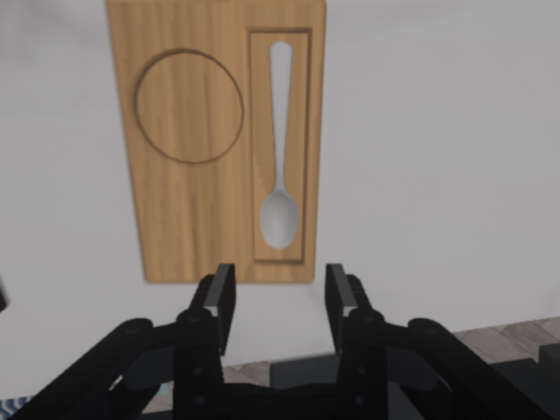

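The spoon lies flat and fully inside the groove: bowl at (279,220), handle end at (281,45), groove rows 28–262. On to the egg cup.

Request:
{"name": "drive_tool", "arguments": {"motion": [{"travel": [0.0, 0.0, -0.114], "turn": 0, "fingers": -1}, {"travel": [0.155, 0.436, -0.114], "turn": 0, "fingers": -1}, {"travel": [0.155, 0.436, -0.114], "turn": 0, "fingers": -1}, {"travel": [0.155, 0.436, -0.114], "turn": 0, "fingers": -1}, {"travel": [0.155, 0.436, -0.114], "turn": 0, "fingers": -1}, {"travel": [0.155, 0.436, -0.114], "turn": 0, "fingers": -1}, {"travel": [0.155, 0.436, -0.114], "turn": 0, "fingers": -1}]}}

```text
time: 10.42
tcp_pos: [446.6, -180.5, 149.5]
orientation: [-0.0, 0.996, -0.091, -0.0]
force: [0.2, 0.1, 0.9]
gripper_width: 85.4
finger_force: 0.0
```

Run:
```python
from h import *
w,Tc,T=wcam(); save(w,"w8"); print(T[:3,3].round(1))
for n in ["egg_cup","pepper_mill","dressing_bottle"]:
    r=imaging.masks_of(w,n)
    if r:
        m=r[0]; ys,xs=np.nonzero(m["mask"]); print(n,m["score"],m["uv"],xs.min(),xs.max(),ys.min(),ys.max())
    r=imaging.pinpoint(w,n)
    if r: print("  origin",at(w,r[0]["uv"],0,Tc).round(1),r[0]["score"])
```

```text
[ 446.6 -180.5  149.5]
egg_cup 0.96 [279.9, 209.0] 247 309 172 240
  origin [ 448.  -184.9    0. ] 0.58
pepper_mill 0.85 [361.6, 296.0] 324 393 236 386
  origin [ 365.3 -236.6    0. ] 0.76
dressing_bottle 0.82 [478.2, 219.2] 394 559 142 325
  origin [ 432.3 -301.7    0. ] 0.71
```

View pics/w8.png

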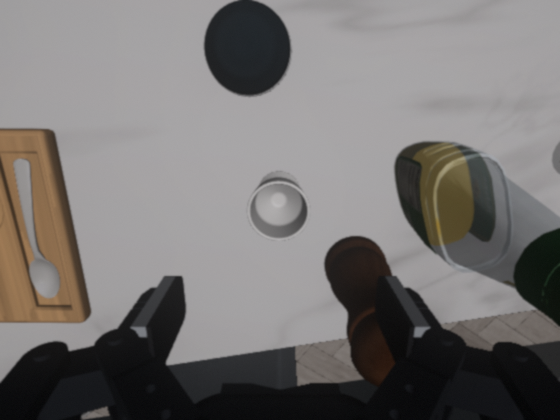

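The cup rim is centred at (278,209), about 62 px across. That puts the cup 4 mm ahead and 2 mm left of the TCP, and the 253 mm distance matches a rim at z = 58. The mill is at (361,300) and the bottle at (450,210).

Request:
{"name": "drive_tool", "arguments": {"motion": [{"travel": [0.008, -0.004, 0.06], "turn": 0, "fingers": -1}, {"travel": [0.008, -0.004, 0.16], "turn": 0, "fingers": -1}, {"travel": [0.008, -0.004, 0.22], "turn": 0, "fingers": -1}, {"travel": [0.008, -0.004, 0.243], "turn": 0, "fingers": -1}, {"travel": [0.008, -0.004, 0.243], "turn": 0, "fingers": -1}, {"travel": [0.008, -0.004, 0.243], "turn": 0, "fingers": 0.0}, {"travel": [0.008, -0.004, 0.243], "turn": 0, "fingers": 0.3}, {"travel": [0.008, -0.004, 0.243], "turn": 0, "fingers": 1}], "newtons": 30}}

```text
time: 11.78
tcp_pos: [451.9, -179.5, 29.8]
orientation: [0.0, 0.996, -0.091, 0.001]
force: [-0.5, -0.1, 3.9]
gripper_width: 44.9
finger_force: 30.4
```

Request:
{"name": "drive_tool", "arguments": {"motion": [{"travel": [0, 0, 0], "turn": 0, "fingers": 1}, {"travel": [0, 0, 0], "turn": 0, "fingers": 1}, {"travel": [0, 0, -0.02], "turn": 0, "fingers": 1}, {"travel": [0, 0, -0.08], "turn": 0, "fingers": 1}, {"travel": [0, 0, -0.12], "turn": 0, "fingers": 1}, {"travel": [0, 0, -0.12], "turn": 0, "fingers": 1}]}}

```text
time: 12.52
tcp_pos: [451.8, -179.4, 90.0]
orientation: [-0.0, 0.996, -0.091, 0.001]
force: [0.1, -0.9, -1.6]
gripper_width: 45.1
finger_force: 30.9
```

Run:
```python
from h import *
th=np.radians(-10.6); Rb=np.array([[np.cos(th),-np.sin(th)],[np.sin(th),np.cos(th)]]); h=np.array([458.2,76.7])+Rb@np.array([30,20]); print(h)
w,Tc,T=wcam(); go(h[0],h[1],90,-10.4)
r=imaging.masks_of(w,"egg_cup")
if r: ys,xs=np.nonzero(r[0]["mask"]); print(r[0]["score"],xs.min(),xs.max(),ys.min(),ys.max())
```

```text
[491.36708749  90.84016646]
at [ 451.  -179.1   88.4] yaw -10.4 q [ 0.04 -0.25 -0.44 -0.   -1.38  1.35] -> travel [-0.0183, -0.5456, -0.0029] turn -0.0
0.57 224 335 225 362
```

Request:
{"name": "drive_tool", "arguments": {"motion": [{"travel": [0, -0.06, -0.02], "turn": 0, "fingers": 1}, {"travel": [-0.005, -0.18, -0.02], "turn": 0, "fingers": 1}, {"travel": [-0.01, -0.3, -0.02], "turn": 0, "fingers": 1}, {"travel": [-0.014, -0.42, -0.02], "turn": 0, "fingers": 1}, {"travel": [-0.014, -0.51, -0.02], "turn": 0, "fingers": 1}, {"travel": [-0.014, -0.541, -0.02], "turn": 0, "fingers": 1}, {"travel": [-0.014, -0.541, 0.02], "turn": 0, "fingers": 1}, {"travel": [-0.014, -0.541, 0.02], "turn": 0, "fingers": 1}]}}

```text
time: 13.62
tcp_pos: [491.5, 87.1, 75.8]
orientation: [0.001, 0.996, -0.091, -0.002]
force: [0.9, -1.0, 0.3]
gripper_width: 45.0
finger_force: 31.0
```

Run:
```python
from h import *
w,Tc,T=wcam(); go(493,88,40,-10.4); save(w,"w9")
```

```text
at [492.3  87.1  77.2] yaw -10.5 q [ 0.58 -0.19 -0.42  0.   -1.35  0.81] -> travel [0.0013, -0.0022, 0.0744] turn -0.001
```

View pics/w9.png

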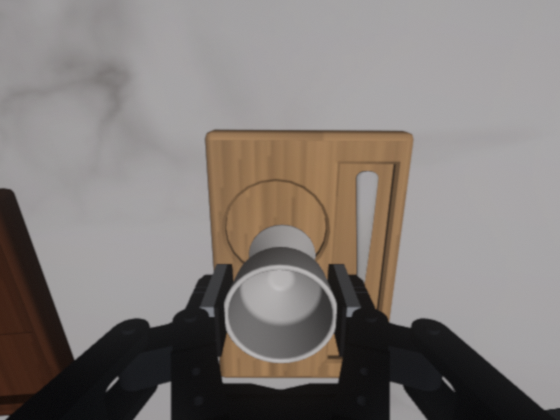

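The hollow is centred at about (277,228), within 2 mm of straight below the cup, so I lower it.

Request:
{"name": "drive_tool", "arguments": {"motion": [{"travel": [0.002, -0.003, 0.04], "turn": 0, "fingers": 1}, {"travel": [0.002, -0.003, 0.065], "turn": 0, "fingers": 1}, {"travel": [0.002, -0.003, 0.072], "turn": 0, "fingers": 1}, {"travel": [0.002, -0.003, 0.075], "turn": 0, "fingers": 1}, {"travel": [0.002, -0.003, 0.076], "turn": 0, "fingers": 1}, {"travel": [0.002, -0.003, 0.076], "turn": 0, "fingers": 1}]}}

```text
time: 14.42
tcp_pos: [494.9, 89.1, 41.8]
orientation: [0.0, 0.996, -0.091, 0.001]
force: [-1.8, -1.3, 4.9]
gripper_width: 44.8
finger_force: 31.5
```

Contact force is 5 N. Next I release slowly, go up, and check while leaving for the mill.

Request:
{"name": "drive_tool", "arguments": {"motion": [{"travel": [0, 0, 0], "turn": 0, "fingers": -0.1}, {"travel": [0, 0, 0], "turn": 0, "fingers": -0.2}, {"travel": [0, 0, 0], "turn": 0, "fingers": -0.4}, {"travel": [0, 0, 0], "turn": 0, "fingers": -0.7}, {"travel": [0, 0, 0], "turn": 0, "fingers": -1}, {"travel": [0, 0, -0.08], "turn": 0, "fingers": -1}, {"travel": [0, 0, -0.2], "turn": 0, "fingers": -1}, {"travel": [0, 0, -0.4], "turn": 0, "fingers": -1}]}}

```text
time: 15.42
tcp_pos: [493.9, 89.1, 204.3]
orientation: [0.0, 0.996, -0.091, -0.0]
force: [0.4, 0.7, 0.2]
gripper_width: 85.3
finger_force: 0.0
```

Run:
```python
from h import *
imaging.camera("wrist");w,Tc,T=wcam(); save(w,"w10"); go(366,-238,240,-10.4)
```

```text
at [497.1  89.7 211.4] yaw -10.4 q [ 0.58 -0.23 -0.2   0.   -1.58  0.81] -> travel [-0.1386, 0.6916, -0.0629] turn -0.0
```

View pics/w10.png

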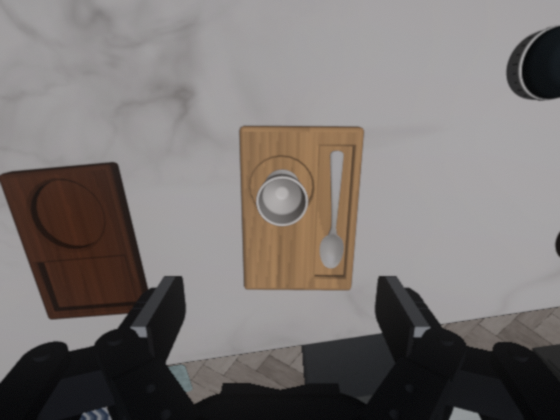

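The cup stands upright in the hollow (rim centre (282,201)), and the spoon is still in its groove. Now the mill.

Request:
{"name": "drive_tool", "arguments": {"motion": [{"travel": [-0.139, 0.692, -0.075], "turn": 0, "fingers": -1}, {"travel": [-0.139, 0.692, -0.075], "turn": 0, "fingers": -1}, {"travel": [-0.139, 0.692, -0.075], "turn": 0, "fingers": -1}, {"travel": [-0.139, 0.692, -0.075], "turn": 0, "fingers": -1}, {"travel": [-0.139, 0.692, -0.075], "turn": 0, "fingers": -1}, {"travel": [-0.139, 0.692, -0.075], "turn": 0, "fingers": -1}, {"travel": [-0.139, 0.692, -0.075], "turn": 0, "fingers": -1}, {"travel": [-0.139, 0.692, -0.075], "turn": 0, "fingers": -1}]}}

```text
time: 16.52
tcp_pos: [363.4, -238.2, 240.0]
orientation: [-0.0, 0.996, -0.091, -0.0]
force: [0.3, 0.1, 0.1]
gripper_width: 85.8
finger_force: 0.0
```

Run:
```python
from h import *
w,Tc,T=wcam(); save(w,"w11"); print(T[:3,3].round(1))
m=imaging.masks_of(w,"pepper_mill")[0]; ys,xs=np.nonzero(m["mask"]); print(m["score"],m["uv"],xs.min(),xs.max(),ys.min(),ys.max())
for v in range(ys.min(),ys.max()+1,8): r=xs[ys==v]; print(v,r.min(),r.max(),end="; ")
go(363,-240,106,-10.4)
```

```text
[ 363.4 -238.2  240. ]
0.88 [281.4, 192.8] 246 306 147 230
147 274 281; 155 261 298; 163 256 303; 171 255 304; 179 254 303; 187 250 303; 195 247 305; 203 247 305; 211 249 303; 219 253 299; 227 263 290; at [ 363.7 -237.6  240. ] yaw -10.3 q [-0.11 -0.41 -0.29 -0.   -1.69  1.5 ] -> travel [-0.0005, 0.005, 0.2681] turn 0.001
```

View pics/w11.png

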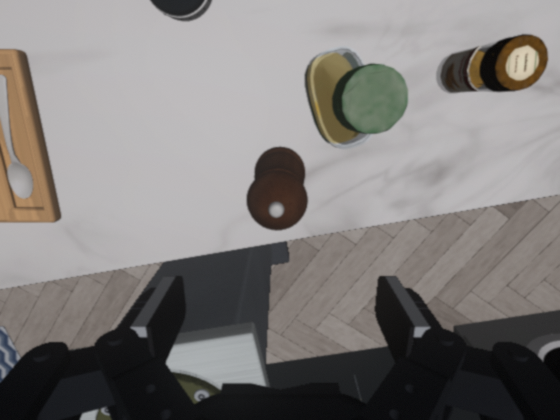

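The mill head is centred at (276,201) and its knob at (277,210), so the mill is about 3 mm ahead and 3 mm left of the TCP. The bottle cap at (373,98) is clear of the gripper.

Request:
{"name": "drive_tool", "arguments": {"motion": [{"travel": [0.006, -0.0065, 0.06], "turn": 0, "fingers": -1}, {"travel": [0.006, -0.0065, 0.16], "turn": 0, "fingers": -1}, {"travel": [0.006, -0.0065, 0.24], "turn": 0, "fingers": -1}, {"travel": [0.006, -0.0065, 0.274], "turn": 0, "fingers": -1}, {"travel": [0.006, -0.0065, 0.274], "turn": 0, "fingers": -1}, {"travel": [0.006, -0.0065, 0.274], "turn": 0, "fingers": -0.1}, {"travel": [0.006, -0.0065, 0.274], "turn": 0, "fingers": 1}, {"travel": [0.006, -0.0065, 0.274], "turn": 0, "fingers": 1}], "newtons": 50}}

```text
time: 17.62
tcp_pos: [367.9, -236.1, 105.4]
orientation: [0.0, 0.996, -0.091, 0.002]
force: [-0.1, 0.6, 6.2]
gripper_width: 46.3
finger_force: 50.3
```

Request:
{"name": "drive_tool", "arguments": {"motion": [{"travel": [0, 0, 0], "turn": 0, "fingers": 1}, {"travel": [0, 0, 0], "turn": 0, "fingers": 1}, {"travel": [0, 0, -0.02], "turn": 0, "fingers": 1}, {"travel": [0, 0, -0.06], "turn": 0, "fingers": 1}, {"travel": [0, 0, -0.12], "turn": 0, "fingers": 1}, {"travel": [0, 0, -0.2], "turn": 0, "fingers": 1}, {"travel": [0, 0, -0.2], "turn": 0, "fingers": 1}]}}

```text
time: 18.5
tcp_pos: [368.0, -236.4, 207.1]
orientation: [0.001, 0.996, -0.091, 0.003]
force: [0.1, 0.4, -2.1]
gripper_width: 46.4
finger_force: 51.6
```

Run:
```python
from h import *
th=np.radians(-4.7); Rb=np.array([[np.cos(th),-np.sin(th)],[np.sin(th),np.cos(th)]]); c=np.array([465.5,323]); print(c+Rb@[38,0],c+Rb@[-46,0])
h=c+Rb@[38,0]; go(h[0],h[1],203,-10.4)
print(manip.get_obs()["force"])
```

```text
[503.3722207  319.88633667] [419.65468021 326.7691714 ]
at [ 368.  -236.4  207.1] yaw -10.4 q [-0.1  -0.42 -0.35  0.   -1.63  1.49] -> travel [0.0648, -1.1432, 0.0076] turn -0.0
[ 0.07013504  0.38302707 -2.11116624]
```

Request:
{"name": "drive_tool", "arguments": {"motion": [{"travel": [0, -0.06, 0], "turn": 0, "fingers": 1}, {"travel": [-0.005, -0.18, 0], "turn": 0, "fingers": 1}, {"travel": [-0.01, -0.3, 0], "turn": 0, "fingers": 1}, {"travel": [-0.015, -0.42, 0], "turn": 0, "fingers": 1}, {"travel": [-0.02, -0.54, 0], "turn": 0, "fingers": 1}, {"travel": [-0.02, -0.66, 0], "turn": 0, "fingers": 1}, {"travel": [-0.026, -0.74, 0], "turn": 0, "fingers": 1}, {"travel": [-0.026, -0.76, 0], "turn": 0, "fingers": 1}]}}

```text
time: 19.5
tcp_pos: [422.1, 142.3, 201.8]
orientation: [0.001, 0.996, -0.089, -0.001]
force: [0.1, -0.7, -2.3]
gripper_width: 46.2
finger_force: 52.1
```

Run:
```python
from h import *
imaging.camera("wrist"); w,Tc,T=wcam(); save(w,"w12"); print(T[:3,3].round(1))
m=imaging.masks_of(w,"cruet_stand")[0]; ys,xs=np.nonzero(m["mask"]); print(m["score"],len(xs),xs.min(),xs.max(),ys.min(),ys.max()); P=np.array([at(w,(a,b),20,Tc)[:2] for a,b in zip(xs,ys)]);print(cv2.minAreaRect(P.astype(np.float32)))
go(503,320,207,-10.4)
```

```text
[422.4 142.  202. ]
0.95 22369 2 170 74 258
((465.87548828125, 321.5909729003906), (125.02068328857422, 176.4803466796875), 84.73091888427734)
at [422.5 140.  202.7] yaw -10.4 q [ 0.78 -0.39 -0.34 -0.   -1.62  0.61] -> travel [0.0934, -0.383, -0.0093] turn 0.0
```

Request:
{"name": "drive_tool", "arguments": {"motion": [{"travel": [0.02, -0.06, 0], "turn": 0, "fingers": 1}, {"travel": [0.05, -0.18, 0.02], "turn": 0, "fingers": 1}, {"travel": [0.08, -0.3, 0.06], "turn": 0, "fingers": 1}, {"travel": [0.096, -0.36, 0.1], "turn": 0, "fingers": 1}, {"travel": [0.096, -0.377, 0.106], "turn": 0, "fingers": 1}, {"travel": [0.096, -0.377, 0.106], "turn": 0, "fingers": 1}]}}

```text
time: 20.4
tcp_pos: [504.3, 316.0, 150.3]
orientation: [0.0, 0.996, -0.091, -0.0]
force: [-0.8, -1.0, -1.1]
gripper_width: 46.3
finger_force: 52.3
```

Run:
```python
from h import *
imaging.camera("wrist"); w,Tc,T=wcam(); save(w,"w13"); print(T[:3,3].round(1),manip.get_obs()["joint_positions"])
m=imaging.masks_of(w,"cruet_stand")[0]; ys,xs=np.nonzero(m["mask"]); print(m["score"],len(xs),xs.min(),xs.max(),ys.min(),ys.max()); P=np.array([at(w,(a,b),22,Tc)[:2] for a,b in zip(xs,ys)]);print(cv2.minAreaRect(P.astype(np.float32)), P.max(0))
m=imaging.masks_of(w,"pepper_mill")
if m: ys,xs=np.nonzero(m[0]["mask"]); print(m[0]["score"],xs.min(),xs.max(),ys.min(),ys.max(),[ (v,xs[ys==v].min(),xs[ys==v].max()) for v in range(ys.min(),ys.max(),20)])
go(503.7,318.3,113.5,-10.4)
```

```text
[504.5 315.9 151.2] [ 8.96382821e-01  3.16504427e-02 -6.86303754e-02  5.68851044e-04
 -1.46888890e+00  4.91605989e-01]
0.98 10957 197 345 134 328
((468.5501708984375, 325.108642578125), (117.82652282714844, 176.29965209960938), 84.79036712646484) [560.86974444 390.35206592]
0.84 224 335 175 351 [(175, np.int64(276), np.int64(277)), (195, np.int64(251), np.int64(316)), (215, np.int64(245), np.int64(321)), (235, np.int64(246), np.int64(320)), (255, np.int64(238), np.int64(324)), (275, np.int64(228), np.int64(333)), (295, np.int64(224), np.int64(334)), (315, np.int64(227), np.int64(333)), (335, np.int64(242), np.int64(320))]
at [504.4 316.3 151.9] yaw -10.5 q [ 0.9   0.03 -0.07  0.   -1.47  0.49] -> travel [-0.0022, -0.0036, 0.0768] turn -0.001
```

Request:
{"name": "drive_tool", "arguments": {"motion": [{"travel": [0.002, -0.012, 0.02], "turn": 0, "fingers": 1}, {"travel": [0.002, -0.012, 0.04], "turn": 0, "fingers": 1}, {"travel": [0.002, -0.012, 0.058], "turn": 0, "fingers": 1}, {"travel": [0.002, -0.012, 0.066], "turn": 0, "fingers": 1}, {"travel": [0.002, -0.012, 0.07], "turn": 0, "fingers": 1}, {"travel": [0.002, -0.012, 0.07], "turn": 0, "fingers": 1}]}}

```text
time: 21.35
tcp_pos: [506.3, 322.9, 115.6]
orientation: [-0.0, 0.996, -0.091, 0.0]
force: [-0.2, -0.4, -1.1]
gripper_width: 46.4
finger_force: 52.3
```

Request:
{"name": "drive_tool", "arguments": {"motion": [{"travel": [0, 0, 0.002], "turn": 0, "fingers": 1}, {"travel": [0, 0, 0.004], "turn": 0, "fingers": 1}, {"travel": [0, 0, 0.004], "turn": 0, "fingers": 1}]}}

```text
time: 21.72
tcp_pos: [507.1, 322.8, 115.5]
orientation: [-0.001, 0.996, -0.091, 0.001]
force: [-0.4, -1.5, 6.7]
gripper_width: 46.7
finger_force: 52.8
```

Request:
{"name": "drive_tool", "arguments": {"motion": [{"travel": [0, 0, 0.003], "turn": 0, "fingers": 0}, {"travel": [0, 0, 0.003], "turn": 0, "fingers": -0.3}, {"travel": [0, 0, 0.003], "turn": 0, "fingers": -0.6}, {"travel": [0, 0, 0.003], "turn": 0, "fingers": -1}, {"travel": [0, 0, 0.003], "turn": 0, "fingers": -1}, {"travel": [0, 0, -0.06], "turn": 0, "fingers": -1}, {"travel": [0, 0, -0.16], "turn": 0, "fingers": -1}, {"travel": [-0.1, 0, -0.2], "turn": 0, "fingers": -1}]}}

```text
time: 22.72
tcp_pos: [458.5, 331.7, 215.7]
orientation: [-0.001, 0.996, -0.092, 0.001]
force: [-0.8, 1.3, 0.5]
gripper_width: 85.7
finger_force: 0.0
```

Run:
```python
from h import *
imaging.camera("wrist"); w,Tc,T=wcam(); save(w,"w14"); print(T[:3,3].round(1))
for n in ["pepper_mill","cruet_stand"]:
    m=imaging.masks_of(w,n)
    if m:
        ys,xs=np.nonzero(m[0]["mask"]); print(n,m[0]["score"],m[0]["uv"],xs.min(),xs.max(),ys.min(),ys.max())
        if n=="cruet_stand": P=np.array([at(w,(a,b),22,Tc)[:2] for a,b in zip(xs,ys)]);print(cv2.minAreaRect(P.astype(np.float32)))
for X in [(506,321,10),(506,321,132),(506,321,155)]: print(X,proj(w,X,Tc).round(0))
r=imaging.pinpoint(w,"pepper_mill"); print([ (a["uv"],a["score"],at(w,a["uv"],10,Tc).round(1)) for a in r])
go(420,-245,240,-10.4); go(432,-305,270,-10.4)
```

```text
[454.4 333.4 218.8]
pepper_mill 0.65 [283.5, 142.2] 245 319 101 180
cruet_stand 0.86 [289.1, 179.2] 219 346 72 250
((466.7496337890625, 325.8321838378906), (118.8375015258789, 175.57179260253906), 84.75932312011719)
(506, 321, 10) [284. 129.]
(506, 321, 132) [286. 143.]
(506, 321, 155) [286. 148.]
[([286.2, 132.2], 0.64, array([502. , 319.9,  10. ]))]
at [456.8 331.9 212.9] yaw -10.4 q [ 0.98 -0.05 -0.04 -0.   -1.58  0.41] -> travel [0.1355, 1.1481, -0.054] turn 0.0
at [456.8 331.9 212.9] yaw -10.4 q [ 0.98 -0.05 -0.04 -0.   -1.58  0.41] -> travel [0.1807, 1.2619, -0.114] turn 0.0
```

Request:
{"name": "drive_tool", "arguments": {"motion": [{"travel": [0.1, 0.9, -0.11], "turn": 0, "fingers": -1}, {"travel": [0.1, 0.9, -0.11], "turn": 0, "fingers": -1}, {"travel": [0.1, 0.9, -0.11], "turn": 0, "fingers": -1}, {"travel": [0.1, 0.9, -0.11], "turn": 0, "fingers": -1}, {"travel": [0.1, 0.9, -0.11], "turn": 0, "fingers": -1}, {"travel": [0.1, 0.9, -0.11], "turn": 0, "fingers": -1}, {"travel": [0.1, 0.9, -0.11], "turn": 0, "fingers": -1}, {"travel": [0.1, 0.9, -0.11], "turn": 0, "fingers": -1}]}}

```text
time: 23.98
tcp_pos: [424.2, -123.3, 267.9]
orientation: [0.0, 0.996, -0.093, -0.001]
force: [0.6, 1.2, -0.7]
gripper_width: 85.8
finger_force: 0.0
```

Run:
```python
from h import *
imaging.camera("wrist"); go(432,-305,270,-10.4)
```

```text
at [ 424.2 -123.7  267.9] yaw -10.7 q [ 0.18 -0.38 -0.22  0.   -1.73  1.21] -> travel [0.0826, 0.3535, -0.0038] turn -0.003
```

Request:
{"name": "drive_tool", "arguments": {"motion": [{"travel": [0.08, 0.35, 0], "turn": 0, "fingers": -1}, {"travel": [0.08, 0.35, 0], "turn": 0, "fingers": -1}, {"travel": [0.08, 0.35, 0], "turn": 0, "fingers": -1}, {"travel": [0.08, 0.35, 0], "turn": 0, "fingers": -1}, {"travel": [0.08, 0.35, 0], "turn": 0, "fingers": -1}, {"travel": [0.08, 0.35, 0], "turn": 0, "fingers": -1}]}}

```text
time: 24.78
tcp_pos: [432.7, -298.3, 268.3]
orientation: [0.0, 0.996, -0.09, 0.0]
force: [-0.7, -0.4, -0.2]
gripper_width: 85.1
finger_force: 0.0
```

Run:
```python
from h import *
w,Tc,T=wcam(); save(w,"w15"); print(T[:3,3].round(1)); go(432,-305,270,-10.4)
m=imaging.masks_of(w,"dressing_bottle")[0]; M=m["mask"]; ys,xs=np.nonzero(M); print(m["score"],m["uv"],xs.min(),xs.max(),ys.min(),ys.max())
# green cap: separate by colour inside dilated mask
im=w["image"].astype(int); D=cv2.dilate(M.astype(np.uint8),np.ones((9,9)))>0
g=(im[...,1]-im[...,0]>8)&(im[...,1]-im[...,2]>4)&D
n,l,st,ce=cv2.connectedComponentsWithStats(g.astype(np.uint8)); i=1+np.argmax(st[1:,4]); print("green",st[i],ce[i]); 
gy,gx=np.nonzero(l==i); print(cv2.minEnclosingCircle(np.c_[gx,gy].astype(np.float32)), np.median(im[l==i],0))
c=st[i]; print("cap world",at(w,ce[i],186,Tc).round(1), "pinpoint",[(a["uv"],at(w,a["uv"],0,Tc).round(1)) for a in imaging.pinpoint(w,"dressing_bottle")])
# body mask minus cap projected at z=60
P=np.array([at(w,(a,b),60,Tc)[:2] for a,b in zip(xs,ys)],np.float32); print(cv2.minAreaRect(P))
np.save("bm.npy",M)
for v in range(ys.min(),ys.max()+1,6): r=xs[ys==v]; print(v,r.min(),r.max(),end="; ")
```

```text
[ 432.7 -298.3  268.3]
at [ 432.8 -298.2  268.5] yaw -10.3 q [-0.22 -0.15 -0.03  0.   -1.69  1.61] -> travel [0.0009, 0.0136, -0.003] turn 0.001
0.65 [281.9, 190.3] 258 315 137 239
green [ 264  182   51   58 2211] [289.85074627 212.25961104]
((288.3546142578125, 210.68084716796875), 28.8764705657959) [ 90. 105.  87.]
cap world [ 436.4 -305.5  186. ] pinpoint [([282.8, 167.3], array([ 432.9, -301.5,    0. ]))]
((418.6288757324219, -302.6878967285156), (58.24358367919922, 115.3479232788086), 84.41881561279297)
137 278 287; 143 264 295; 149 260 300; 155 259 302; 161 258 304; 167 258 306; 173 259 308; 179 260 310; 185 262 311; 191 264 313; 197 265 313; 203 263 313; 209 263 314; 215 263 314; 221 264 315; 227 266 312; 233 272 306; 239 282 296;
```

```bash
cat > fit.py <<'E'
from h import *
from scipy.optimize import minimize
def body(x,y,a):
    t=np.linspace(0,2*np.pi,40); c,s=np.cos(t),np.sin(t); e=0.5
    sx,sy=np.sign(c)*abs(c)**e,np.sign(s)*abs(s)**e; out=[]
    for z,hx,hy in [(0,23,39),(15,25,43),(90,25,43),(115,23,36)]: out.append(np.c_[hx*sx,hy*sy,0*t+z])
    top=[(115,23,36),(150,17,17)]; b=np.vstack(out); sh=np.vstack([np.c_[hx*sx,hy*sy,0*t+z] for z,hx,hy in top])
    cap=np.vstack([np.c_[20*c,20*s,0*t+z] for z in (150,186)])
    R2=R.from_euler("z",a).as_matrix(); return [q@R2.T+[x,y,0] for q in (b,sh,cap)]
def sil(p,T,x):
    M=np.zeros((420,560),np.uint8)
    for q in body(*x):
        C=(q-T[:3,3])@T[:3,:3]; uv=np.c_[p["cx"]-p["fx"]*C[:,0]/C[:,2],p["cy"]+p["fy"]*C[:,1]/C[:,2]]
        cv2.fillConvexPoly(M,cv2.convexHull(np.int32(uv.round())),1)
    return M>0
def iou(p,T,M,x): S=sil(p,T,x); return (S&M).sum()/(S|M).sum()
E
cat > run.py <<'E'
from fit import *
V=[]
w,Tc,T=wcam(); V.append((w,Tc,imaging.masks_of(w,"dressing_bottle")[0]["mask"]))
for n in ["top","scene"]:
    p=imaging.camera(n); m=imaging.masks_of(p,"dressing_bottle")
    if m and m[0]["score"]>.4: V.append((p,np.array(p["cam_to_world"]),m[0]["mask"])); print(n,m[0]["score"],m[0]["mask"].sum())
for k,(p,T,M) in enumerate(V):
    best=[]
    for d in range(-90,90,6):
        f=lambda x:-iou(p,T,M,[x[0],x[1],np.radians(d)])
        r=minimize(f,[435,-303],method="Nelder-Mead",options=dict(initial_simplex=[[435,-303],[443,-303],[435,-295]],maxiter=40)); best.append((round(-r.fun,3),d,r.x.round(0).tolist()))
    print(k,sorted(best)[::-1][:5])
E
python3 run.py
```

```text
top 0.95 704
scene 0.85 931
0 [(np.float64(0.878), -90, [435.0, -304.0]), (np.float64(0.874), 84, [436.0, -304.0]), (np.float64(0.87), -84, [436.0, -304.0]), (np.float64(0.862), -78, [435.0, -305.0]), (np.float64(0.848), 78, [436.0, -303.0])]
1 [(np.float64(0.701), 78, [428.0, -303.0]), (np.float64(0.695), 84, [431.0, -304.0]), (np.float64(0.694), 72, [432.0, -305.0]), (np.float64(0.689), -24, [426.0, -304.0]), (np.float64(0.683), 66, [425.0, -304.0])]
2 [(np.float64(0.847), -66, [437.0, -306.0]), (np.float64(0.847), -72, [438.0, -305.0]), (np.float64(0.826), -60, [440.0, -303.0]), (np.float64(0.819), -78, [435.0, -304.0]), (np.float64(0.798), -54, [437.0, -304.0])]
```

Request:
{"name": "drive_tool", "arguments": {"motion": [{"travel": [0, -0.2, 0.08], "turn": 0, "fingers": -1}, {"travel": [0, -0.2, 0.08], "turn": 0, "fingers": -1}, {"travel": [0, -0.2, 0.08], "turn": 0, "fingers": -1}, {"travel": [0, -0.2, 0.08], "turn": 0, "fingers": -1}]}}

```text
time: 25.72
tcp_pos: [450.7, -201.0, 228.9]
orientation: [0.0, 0.996, -0.091, 0.0]
force: [0.2, 0.1, 0.6]
gripper_width: 85.1
finger_force: 0.0
```

```bash
cat > run2.py <<'E'
from fit import *
w,Tc,T=wcam(); m=imaging.masks_of(w,"dressing_bottle")[0]; M=m["mask"]; print(m["score"],M.sum(),T[:3,3].round(1)); go(436,-304,270)
for d in range(-110,-59,5):
    f=lambda x:-iou(w,Tc,M,[x[0],x[1],np.radians(d)])
    r=minimize(f,[435,-303],method="Nelder-Mead",options=dict(initial_simplex=[[435,-303],[443,-303],[435,-295]],maxiter=40)); print(d,round(-r.fun,3),r.x.round(0),end="; ")
import pickle; np.savez("v%d"%int(T[1,3]),M=M,Tc=Tc,im=w["image"]); cv2.imwrite("pics/w16.png",w["image"][...,::-1])
E
python3 run2.py
```

```text
0.72 9449 [ 450.7 -201.   228.9]
at [ 450.6 -201.5  229. ] yaw -10.5 q [-0.01 -0.25 -0.19  0.   -1.63  1.4 ] -> travel [0.0085, 0.2069, -0.082] turn 0
-110 0.797 [ 435. -301.]; -105 0.805 [ 435. -302.]; -100 0.814 [ 434. -302.]; -95 0.825 [ 435. -302.]; -90 0.839 [ 435. -302.]; -85 0.853 [ 434. -302.]; -80 0.873 [ 434. -301.]; -75 0.887 [ 434. -303.]; -70 0.903 [ 434. -301.]; -65 0.898 [ 435. -302.]; -60 0.878 [ 435. -302.];
```

Request:
{"name": "drive_tool", "arguments": {"motion": [{"travel": [0.012, 0.42, -0.04], "turn": 0, "fingers": -1}, {"travel": [0.012, 0.42, -0.04], "turn": 0, "fingers": -1}, {"travel": [0.012, 0.42, -0.04], "turn": 0, "fingers": -1}, {"travel": [0.012, 0.42, -0.04], "turn": 0, "fingers": -1}, {"travel": [0.012, 0.42, -0.04], "turn": 0, "fingers": -1}, {"travel": [0.012, 0.42, -0.04], "turn": 0, "fingers": -1}]}}

```text
time: 26.58
tcp_pos: [418.3, -408.6, 248.3]
orientation: [-0.0, 0.996, -0.091, -0.0]
force: [0.3, 1.2, -0.3]
gripper_width: 85.3
finger_force: 0.0
```

```bash
python3 run2.py
```

```text
0.85 8702 [ 418.3 -408.6  248.3]
at [ 418.7 -407.9  248.6] yaw -10.4 q [-0.43  0.    0.08  0.   -1.65  1.82] -> travel [-0.0033, -0.2107, -0.0428] turn 0
-110 0.885 [ 434. -307.]; -105 0.894 [ 434. -307.]; -100 0.896 [ 434. -307.]; -95 0.886 [ 434. -307.]; -90 0.878 [ 433. -307.]; -85 0.871 [ 434. -306.]; -80 0.869 [ 434. -307.]; -75 0.86 [ 435. -307.]; -70 0.859 [ 434. -307.]; -65 0.857 [ 434. -307.]; -60 0.855 [ 433. -307.];
```

```bash
cat > joint.py <<'E'
import glob
from h import *
from scipy.optimize import differential_evolution
V=[(np.load(f)["M"],np.load(f)["Tc"]) for f in sorted(glob.glob("v*.npz"))]
w=imaging.camera("wrist"); fx,cx,cy=w["fx"],w["cx"],w["cy"]
t=np.linspace(0,2*np.pi,32); c,s=np.cos(t),np.sin(t)
def S(T,x,y,a,e,z1,z2,q):
    sx,sy=np.sign(c)*abs(c)**e,np.sign(s)*abs(s)**e; L=lambda z,h,k:np.c_[h*sx,k*sy,0*t+z]; C=lambda z,r:np.c_[r*c,r*s,0*t+z]
    h1,k1=25*(1-q)+16*q,43*(1-q)+16*q
    parts=[(L(0,23,39),L(z1*.2,25,43)),(L(z1*.2,25,43),L(z1,25,43)),(L(z1,25,43),L(z2,h1,k1)),(L(z2,h1,k1),C(158,15)),(C(157,20),C(186,20))]
    M=np.zeros((420,560),np.uint8); R2=R.from_euler("z",a).as_matrix()
    for P in parts:
        X=np.vstack(P)@R2.T+[x,y,0]-T[:3,3]; X=X@T[:3,:3]; uv=np.c_[cx-fx*X[:,0]/X[:,2],cy+fx*X[:,1]/X[:,2]]
        cv2.fillConvexPoly(M,cv2.convexHull(np.int32(uv.round())),1)
    return M>0
def f(p):
    a,e,z1,z2,q=p[:5]; r=0
    for i,(M,T) in enumerate(V):
        B=S(T,p[5+2*i],p[6+2*i],np.radians(a),e,z1,z1+z2,q); r-=(B&M).sum()/(B|M).sum()
    return r/len(V)
b=[(-125,-50),(.25,1),(60,130),(5,27),(0,1)]+[(427,443),(-312,-296)]*len(V)
for sd in (0,1):
    r=differential_evolution(f,b,seed=sd,maxiter=60,popsize=8,polish=False); print(round(r.fun,3),r.x.round(2))
for a in (-110,-100,-95,-90,-85,-80,-75,-65): 
    x=r.x.copy(); x[0]=a; print(a,round(f(x),3),end=" ")
E
python3 joint.py
```

```text
-0.934 [-8.3040e+01  9.6000e-01  8.2820e+01  9.7900e+00  5.0000e-02  4.3401e+02
 -3.0185e+02  4.3390e+02 -3.0668e+02]
-0.932 [-8.5390e+01  9.2000e-01  6.9070e+01  2.3910e+01  9.0000e-02  4.3447e+02
 -3.0307e+02  4.3362e+02 -3.0621e+02]
-110 -0.851 -100 -0.886 -95 -0.905 -90 -0.922 -85 -0.932 -80 -0.929 -75 -0.92 -65 -0.894
```

Request:
{"name": "drive_tool", "arguments": {"motion": [{"travel": [-0.003, -0.21, 0], "turn": 0, "fingers": -1}, {"travel": [-0.003, -0.21, 0], "turn": 0, "fingers": -1}, {"travel": [-0.003, -0.21, 0], "turn": 0, "fingers": -1}, {"travel": [-0.003, -0.21, 0], "turn": 0, "fingers": -1}, {"travel": [-0.003, -0.21, 0], "turn": 0, "fingers": -1}]}}

```text
time: 27.35
tcp_pos: [435.9, -305.3, 248.3]
orientation: [0.0, 0.996, -0.091, -0.0]
force: [-0.7, -0.2, -0.5]
gripper_width: 85.4
finger_force: 0.0
```

Run:
```python
from h import *
w,Tc,T=wcam(); im=w["image"].astype(int)
g=(im[...,1]-im[...,0]>8)&(im[...,1]-im[...,2]>4); g[:,:200]=0; g[:,360:]=0
n,l,st,ce=cv2.connectedComponentsWithStats(g.astype(np.uint8)); i=1+np.argmax(st[1:,4]); print(st[i],ce[i])
uv=[st[i][0]+st[i][2]/2, st[i][1]+st[i][3]-30]; print(uv)
for u in (ce[i],uv):
    X=at(w,u,186,Tc); print(X.round(1),(T[:3,:3].T@(X-T[:3,3])).round(1)); 
print(T[:3,3])
```

```text
[ 253  194   56   64 2622] [281.52974828 227.39588101]
[np.float64(281.0), np.int32(228)]
[ 436.9 -305.9  186. ] [ 1.2  0.4 62.3]
[ 436.6 -305.5  186. ] [ 0.7  0.1 62.3]
[ 435.88308525 -305.2992109   248.28427951]
```

Request:
{"name": "drive_tool", "arguments": {"motion": [{"travel": [0.002, 0, 0.06], "turn": 0, "fingers": -1}, {"travel": [0.002, 0, 0.14], "turn": 0, "fingers": -1}, {"travel": [0.002, 0, 0.18], "turn": 0, "fingers": -1}, {"travel": [0.002, 0, 0.19], "turn": 0, "fingers": -1}, {"travel": [0.002, 0, 0.19], "turn": 0, "fingers": -0.2}, {"travel": [0.002, 0, 0.19], "turn": 0, "fingers": 0.1}, {"travel": [0.002, 0, 0.19], "turn": 0, "fingers": 1}, {"travel": [0.002, 0, 0.19], "turn": 0, "fingers": 1}], "newtons": 60}}

```text
time: 28.4
tcp_pos: [437.6, -305.5, 154.9]
orientation: [0.001, 0.996, -0.091, 0.001]
force: [0.8, 0.1, 5.7]
gripper_width: 38.7
finger_force: 60.8
```

Request:
{"name": "drive_tool", "arguments": {"motion": [{"travel": [0, 0, 0], "turn": 0, "fingers": 1}, {"travel": [0, 0, 0], "turn": 0, "fingers": 1}, {"travel": [0, 0, -0.02], "turn": 0, "fingers": 1}, {"travel": [0, 0, -0.06], "turn": 0, "fingers": 1}, {"travel": [0, 0, -0.12], "turn": 0, "fingers": 1}, {"travel": [0, 0, -0.2], "turn": 0, "fingers": 1}, {"travel": [0, 0, -0.22], "turn": 0, "fingers": 1}, {"travel": [0, 0, -0.22], "turn": 0, "fingers": 1}]}}

```text
time: 29.4
tcp_pos: [437.2, -304.9, 263.6]
orientation: [-0.0, 0.996, -0.091, 0.0]
force: [0.3, 1.0, -4.3]
gripper_width: 38.1
finger_force: 60.9
```

Run:
```python
from h import *
go(420,200,260,-10.4)
```

```text
at [ 437.2 -304.9  263.6] yaw -10.4 q [-0.23 -0.13 -0.02 -0.   -1.68  1.62] -> travel [-0.2164, -0.987, 0.0075] turn -0.0
```

Request:
{"name": "drive_tool", "arguments": {"motion": [{"travel": [-0.01, -0.05, 0], "turn": -0.05, "fingers": 1}, {"travel": [-0.035, -0.15, 0], "turn": -0.12, "fingers": 1}, {"travel": [-0.06, -0.26, 0], "turn": -0.2, "fingers": 1}, {"travel": [-0.09, -0.37, 0], "turn": -0.28, "fingers": 1}, {"travel": [-0.11, -0.48, 0], "turn": -0.36, "fingers": 1}, {"travel": [-0.14, -0.59, 0], "turn": -0.44, "fingers": 1}, {"travel": [-0.16, -0.68, 0], "turn": -0.5, "fingers": 1}, {"travel": [-0.17, -0.72, 0], "turn": -0.52, "fingers": 1}]}}

```text
time: 30.4
tcp_pos: [417.5, 66.6, 261.3]
orientation: [-0.0, 0.955, 0.297, -0.002]
force: [0.5, -1.4, -3.3]
gripper_width: 38.4
finger_force: 61.6
```

Run:
```python
from h import *
imaging.camera("wrist"); go(420,200,240,68.4)
```

```text
at [417.6  67.6 261. ] yaw 34.6 q [ 0.64 -0.43 -0.27 -0.   -1.74  1.53] -> travel [0.1544, -0.2151, 0.042] turn -0.393
```

Request:
{"name": "drive_tool", "arguments": {"motion": [{"travel": [0.03, -0.04, 0], "turn": -0.06, "fingers": 1}, {"travel": [0.07, -0.1, 0], "turn": -0.16, "fingers": 1}, {"travel": [0.12, -0.16, 0.01], "turn": -0.26, "fingers": 1}, {"travel": [0.15, -0.2, 0.02], "turn": -0.36, "fingers": 1}, {"travel": [0.154, -0.215, 0.03], "turn": -0.393, "fingers": 1}, {"travel": [0.154, -0.215, 0.03], "turn": -0.393, "fingers": 1}]}}

```text
time: 31.2
tcp_pos: [421.0, 196.1, 246.9]
orientation: [0.0, 0.829, 0.559, -0.001]
force: [-0.1, -1.2, -3.4]
gripper_width: 38.1
finger_force: 61.6
```

Run:
```python
from h import *
imaging.camera("wrist"); w,Tc,T=wcam(); save(w,"w18"); print(T[:3,3].round(1)); go(420.5,327,240,68.4)
for n in ["cruet_stand","pepper_mill"]:
    m=imaging.masks_of(w,n)
    if m:
        ys,xs=np.nonzero(m[0]["mask"]); print(n,m[0]["score"],xs.min(),xs.max(),ys.min(),ys.max())
        if n=="cruet_stand": P=np.array([at(w,(a,b),22,Tc)[:2] for a,b in zip(xs,ys)],np.float32);print(cv2.minAreaRect(P))
p=imaging.camera("top"); m=imaging.masks_of(p,"cruet_stand")[0]; ys,xs=np.nonzero(m["mask"]); P=np.array([at(p,(a,b),20)[:2] for a,b in zip(xs,ys)],np.float32);print("top",m["score"],cv2.minAreaRect(P))
```

```text
[421.3 195.9 247.7]
at [421.6 195.8 248.3] yaw 67.9 q [ 0.87 -0.32 -0.21  0.   -1.68  1.88] -> travel [0.2424, -0.1006, 0.0164] turn -0.006
cruet_stand 0.78 171 371 0 125
((465.30316162109375, 324.332275390625), (119.4258041381836, 176.78759765625), 84.80970764160156)
pepper_mill 0.57 282 363 0 62
top 0.81 ((440.74420166015625, 285.53387451171875), (99.6197509765625, 197.22064208984375), 55.54094314575195)
```

Request:
{"name": "drive_tool", "arguments": {"motion": [{"travel": [0.05, -0.02, 0], "turn": -0.006, "fingers": 1}, {"travel": [0.14, -0.057, 0], "turn": -0.006, "fingers": 1}, {"travel": [0.22, -0.09, 0.02], "turn": -0.006, "fingers": 1}, {"travel": [0.246, -0.1, 0.07], "turn": -0.006, "fingers": 1}, {"travel": [0.246, -0.1, 0.11], "turn": -0.006, "fingers": 1}, {"travel": [0.246, -0.1, 0.116], "turn": -0.006, "fingers": 1}, {"travel": [0.246, -0.1, 0.116], "turn": -0.006, "fingers": 1}]}}

```text
time: 32.38
tcp_pos: [421.6, 328.7, 191.3]
orientation: [0.0, 0.827, 0.563, 0.001]
force: [-0.2, -0.2, -2.0]
gripper_width: 38.2
finger_force: 61.6
```

Run:
```python
from h import *
imaging.camera("wrist"); w,Tc,T=wcam(); save(w,"w19"); print(T[:3,3].round(1)); go(420.5,328.5,164,68.4)
for n in ["cruet_stand","dressing_bottle"]:
    m=imaging.masks_of(w,n)
    if m:
        M=m[0]["mask"]; ys,xs=np.nonzero(M); print(n,m[0]["score"],xs.min(),xs.max(),ys.min(),ys.max())
        z=22 if n=="cruet_stand" else 37
        P=np.array([at(w,(a,b),z,Tc)[:2] for a,b in zip(xs,ys)],np.float32);print(cv2.minAreaRect(P))
        if z==37: np.savez("hold",M=M,Tc=Tc)
        if z==37: print([(v,xs[ys==v].min(),xs[ys==v].max()) for v in range(ys.min(),ys.max(),12)])
```

```text
[421.8 328.9 191.8]
at [421.7 329.1 191.9] yaw 68.5 q [ 1.04 -0.14 -0.16  0.   -1.55  1.73] -> travel [-0.0022, -0.0019, 0.0557] turn 0.001
cruet_stand 0.63 219 415 88 235
((465.4176025390625, 327.0304260253906), (119.1490249633789, 174.88296508789062), 85.15522003173828)
dressing_bottle 0.64 233 325 157 361
((388.59527587890625, 257.05914306640625), (225.59889221191406, 97.00525665283203), 70.97858428955078)
[(157, np.int64(275), np.int64(278)), (169, np.int64(250), np.int64(295)), (181, np.int64(243), np.int64(302)), (193, np.int64(239), np.int64(306)), (205, np.int64(237), np.int64(310)), (217, np.int64(238), np.int64(314)), (229, np.int64(242), np.int64(316)), (241, np.int64(245), np.int64(319)), (253, np.int64(244), np.int64(320)), (265, np.int64(244), np.int64(319)), (277, np.int64(240), np.int64(319)), (289, np.int64(238), np.int64(321)), (301, np.int64(235), np.int64(323)), (313, np.int64(234), np.int64(325)), (325, np.int64(234), np.int64(325)), (337, np.int64(237), np.int64(322)), (349, np.int64(247), np.int64(312))]
```

```bash
sed -n '1,/^def f/p' joint.py | grep -v "^def f" > jm.py
python3 - <<'E'
from jm import *
d=np.load("hold.npz"); M=d["M"]; T=d["Tc"].copy(); T[2,3]-=191.5-153.3
def g(p):
    B=S(T,p[0],p[1],np.radians(p[2]),.94,78,94,.07); return -(B&M).sum()/(B|M).sum()
r=differential_evolution(g,[(410,434),(316,342),(-40,40)],seed=0,maxiter=60,polish=False); print(r.fun,r.x)
for a in (-30,-20,-15,-10,-5,0,5,10,20): x=r.x.copy(); x[2]=a; print(a,round(g(x),3),end=" ")
E
```

```text
-0.9165845243962543 [420.82211105 330.59166658  -4.48674929]
-30 -0.861 -20 -0.883 -15 -0.894 -10 -0.907 -5 -0.915 0 -0.911 5 -0.899 10 -0.887 20 -0.852
```

The fit puts the bottle at (420.8, 330.6) with yaw −4.5°, against a well at about (420, 330) and −5°. I lower it.

Request:
{"name": "drive_tool", "arguments": {"motion": [{"travel": [0, 0, 0.015], "turn": 0, "fingers": 1}, {"travel": [0, 0, 0.028], "turn": 0, "fingers": 1}, {"travel": [0, 0, 0.038], "turn": 0, "fingers": 1}, {"travel": [0, 0, 0.046], "turn": 0, "fingers": 1}, {"travel": [0, 0, 0.05], "turn": 0, "fingers": 1}, {"travel": [0, 0, 0.05], "turn": 0, "fingers": 1}]}}

```text
time: 33.38
tcp_pos: [421.2, 329.4, 165.4]
orientation: [0.0, 0.826, 0.563, 0.0]
force: [0.8, 1.0, -3.1]
gripper_width: 38.5
finger_force: 61.8
```

Request:
{"name": "drive_tool", "arguments": {"motion": [{"travel": [0, 0, 0.002], "turn": 0, "fingers": 1}, {"travel": [0, 0, 0.004], "turn": 0, "fingers": 1}, {"travel": [0, 0, 0.004], "turn": 0, "fingers": 1}]}}

```text
time: 33.75
tcp_pos: [421.5, 329.6, 165.0]
orientation: [-0.0, 0.826, 0.563, 0.001]
force: [-2.2, -0.9, 5.8]
gripper_width: 38.4
finger_force: 62.6
```

Request:
{"name": "drive_tool", "arguments": {"motion": [{"travel": [0, 0, 0], "turn": 0, "fingers": 0.1}, {"travel": [0, 0, 0], "turn": 0, "fingers": -0.1}, {"travel": [0, 0, 0], "turn": 0, "fingers": -0.4}, {"travel": [0, 0, 0], "turn": 0, "fingers": -0.7}, {"travel": [0, 0, 0], "turn": 0, "fingers": -0.7}, {"travel": [0, 0, -0.06], "turn": 0, "fingers": -0.7}, {"travel": [0, 0, -0.15], "turn": 0, "fingers": -0.7}, {"travel": [-0.05, 0, -0.2], "turn": 0, "fingers": -0.7}]}}

```text
time: 34.75
tcp_pos: [412.4, 306.5, 265.0]
orientation: [0.0, 0.826, 0.563, 0.001]
force: [-0.6, 0.2, 0.5]
gripper_width: 72.4
finger_force: 0.0
```

Request:
{"name": "drive_tool", "arguments": {"motion": [{"travel": [-0.12, 0, -0.02], "turn": 0, "fingers": -0.7}, {"travel": [-0.2, 0, -0.02], "turn": 0, "fingers": -0.7}, {"travel": [-0.2, 0, -0.02], "turn": 0, "fingers": -0.7}, {"travel": [-0.2, 0, -0.02], "turn": 0, "fingers": -0.7}]}}

```text
time: 35.25
tcp_pos: [375.5, 213.1, 273.3]
orientation: [-0.0, 0.826, 0.563, 0.0]
force: [0.1, 0.7, -0.0]
gripper_width: 72.4
finger_force: 0.0
```

Run:
```python
from jm import *
imaging.camera("wrist"); w,Tc,T=wcam(); save(w,"w20"); print(T[:3,3].round(1))
for n,z in [("dressing_bottle",0),("cruet_stand",22),("pepper_mill",10)]:
    m=imaging.masks_of(w,n)
    if not m: print(n,"none"); continue
    M=m[0]["mask"]; ys,xs=np.nonzero(M); print(n,m[0]["score"],xs.min(),xs.max(),ys.min(),ys.max())
    if z==22: print(cv2.minAreaRect(np.array([at(w,(a,b),z,Tc)[:2] for a,b in zip(xs,ys)],np.float32)))
    if z==0:
        T2=Tc.copy(); T2[2,3]-=10
        def g(p): B=S(T2,p[0],p[1],np.radians(p[2]),.94,78,94,.07); return -(B&M).sum()/(B|M).sum()
        r=differential_evolution(g,[(405,438),(312,346),(-30,30)],seed=0,maxiter=60,polish=False); print(r.fun,r.x)
    r=imaging.pinpoint(w,n); print([at(w,a["uv"],z if z else 10,Tc).round(0) for a in r[:1]])
s=imaging.camera("scene"); save(s,"s2")
for n in N:
    r=imaging.pinpoint(s,n); z={"egg_cup":12,"teaspoon":12,"pepper_mill":10,"dressing_bottle":10}.get(n,0)
    print(n,[(round(a["score"],2),at(s,a["uv"],z).round(0)[:2]) for a in r[:1]])
```

```text
[375.6 213.5 272.8]
dressing_bottle 0.82 248 313 0 102
-0.9546469678749355 [418.95731789 325.54500295  -0.70819754]
[array([418., 328.,  10.])]
cruet_stand 0.72 226 410 0 123
((464.0710754394531, 323.9325256347656), (119.00311279296875, 177.29351806640625), 84.18780517578125)
[array([462., 323.,  22.])]
pepper_mill 0.83 329 425 0 64
[array([506., 321.,  10.])]
teaspoon [(0.68, array([458.,  44.]))]
egg_cup [(0.6, array([490.,  78.]))]
pepper_mill [(0.6, array([502., 322.]))]
dressing_bottle [(0.7, array([424., 334.]))]
egg_board [(0.59, array([462.,  84.]))]
cruet_stand [(0.95, array([470., 328.]))]
spice_jar [(0.69, array([ 436., -438.]))]
flask [(0.74, array([ 562., -443.]))]
egg_timer [(0.89, array([ 561., -185.]))]
```

```bash
python3 -c "
from workcell import manip; print(manip.sign_off())"
```

```text
the job is handed in; nothing more can be done
None
```

I laid the spoon and stood the egg cup, mill and bottle in their places in the order asked, left the bystanders alone, and handed in with about 93 s to spare; the bottle and mill placements I checked by measurement only, as my picture views had run out.

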